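# Mount a bayonet lens on a camera

## Task

Fit the taller of the two lenses to the camera that lies on its back in the cradle: set it upright on the open mount, turn it while pressing only lightly until its lugs drop into the notches and its flange sits flush on the mount, then twist it clockwise (seen from above) to the stop so that it is locked. Leave it there, and leave the short lens and the tumbler where they stand.

Things in the scene. Friction and masses are not known exactly. Their poses are not given: they have to be found in the camera images.
- lens_center (a point): Taller lens: dark round barrel, 54 mm diameter, 90 mm tall overall, about 0.24 kg, loose, upright on its mount end. Point on its axis half-way up (45 mm over its lower end); z runs up to the front glass, x points over lug 1. Lower end: steel pilot 5 mm high tapering from 30 (end) to 36 mm diameter, then a 36 mm spigot up to the flange. Grip the plain barrel anywhere from 30 mm up.
- lens_flange (a point): Centre of the underside of the tall lens's aluminium flange (58 mm diameter, 4.5 mm thick), on the axis, 15.5 mm above the lens's lower end. It lies on the mount's face when the lens is home, and 10.5 mm above it while the lugs rest on the mount's lip. A small white pip on the rim marks each lug below.
- lens_lug1 (a point): Middle of lug 1, one of three equal steel lugs 120 degrees apart on the spigot of the tall lens: 21 mm from the axis along the lens's x, 7 mm above its lower end. Each lug is 13 mm wide, 4 mm thick (5 to 9 mm above the lower end) and reaches 25 mm from the axis.
- lens_lug2 (a point): Middle of lug 2, 120 degrees anticlockwise from lug 1 seen from above.
- lens_lug3 (a point): Middle of lug 3, 240 degrees anticlockwise from lug 1 seen from above.
- mount (a point): Centre of the upper face of the camera's open lens mount, 66 mm above the desk; z up. A level steel ring, 67 mm outside, with a 39 mm throat that takes the lens's pilot and keeps it centred (1.5 mm play all round); lip 4.5 mm thick, space under the face 20 mm deep. The camera (96 by 146 mm, black) lies on its back in a steel cradle (150 by 190 mm), fixed to the desk.
- notch1 (a point): Middle of one of three equal notches cut through the mount's lip, on its upper face, 21 mm from the mount's centre along the mount's x; the others lie 120 degrees either side. 17 mm wide, reaching 26.8 mm from the axis, each marked by a white bar on the ring. Any lug fits any notch.
- lock (a point): Where the middle of any one lug lies when the lens is locked: under the lip, 21 mm from the mount's axis, 60 degrees clockwise (from above) from notch1, 8.5 mm below the mount's face. A dropped lens turns clockwise 60 degrees to a hard stop, with 2 mm vertical play; anticlockwise it is stopped after a few degrees. No spring: friction alone holds it.
- shortlens_center (a point): The short lens, not to be used: same 54 mm barrel and mount, but only 52 mm tall; this point is on its axis half-way up (26 mm).
- tumbler_center (a point): White ceramic tumbler, 72 mm across the rim, 90 mm tall, standing on the desk; this point is on its axis half-way up (45 mm).
There are look-alikes about, which are no part of the job. What is shaped like the part that bears lens_center but red is not meant.

How it is judged:
By the outcome, as a careful person would: the job done as asked, in the order asked, and still so for the second after the job is handed in, with the robot touching nothing.
It also fails if it takes over 51 s, if anything falls off the work surface, if the arm or the gripper's body presses on something with over 40 N, if the wrist force passes 120 N, or if a joint passes its speed limit or range.

## Robot

A 7-joint arm with a two-finger parallel gripper is mounted at the origin on the work surface. World frame = base frame: x ahead of the robot, y to its left, z up, the work surface at z = 0. Lengths are in m, angles in rad, forces in N, time in s.
With the tool pointing down it reaches from about 0.4 to 0.875 m from the base axis. Payload 6.5 kg.
Tool frame: the origin (TCP) lies at the very end of the fingers, on their centre line; the grasp point (between the pads) lies 19 mm behind it; z points along the fingers, y is the direction in which the jaws open and shut (so a half turn about z gives the same grasp; the last joint's range is limited). The gripper opens to 88 mm and grips with 3 to 60 N. Pads are 18 mm wide; open, the fingers measure 123 mm over their backs; the gripper's body (75 mm by 187 mm) begins 45 mm behind the grasp point.
Start: joints at [-1.356, 0.536, -0.004, 1.538, 0.003, 1.067, -0.071], TCP at [0.18, 0.625, 0.213] pointing down, gripper open.
Joint ranges: [-2.7, 2.7], [-0.37, 2.16], [-1.27, 1.26], [0.24, 2.4], [-1.31, 4.45], [0.19, 1.91], [-2.76, 2.76]. Speed limits (rad/s): [2.39, 2.39, 3.14, 3.14, 3.14, 3.14, 3.14].

## Interface

Orientations are given as a rotation vector (axis times angle).
In Python, from workcell import ctrl gives the robot as it stands. The module is installed in compiled form; this text tells all that it offers.
- The arm moves only by the tool carry_out, never from a script. Its argument "motion" is text: rows parted by semicolons, each of 7 numbers parted by spaces: the turn, a rotation vector about the tool's x, y, z in degrees, then the shift along the tool's x, y, z in m, then the finger opening in m, from 0 to 0.0881. In form: rx ry rz x y z grip; .... A call has exactly 10 rows; each row is the pose to reach, as a shift and turn from the pose measured when the call began, along the tool's axes at that moment; what a row does not reach only later rows make up. A row lasts 1/8 s, in which the tool goes at most 62.5 mm and 10.7 degrees, less where a joint would pass 70% of its speed; a pose out of reach is approached as far as the arm can. A call with a gripper value outside its range is refused whole. The fingers move at their own pace and stop on an object; the grip force is fixed at half the most. Time passes only in rows, so rows that repeat a pose let the fingers close, or fill a call up. It gives the time, the measured TCP pose, the force and the opening at its end, in the units of the state.
- ctrl.get_state(): the state, without advancing time (a new reading comes with each control period).
- ctrl.camera(name): name is "side" or "top" or "wrist"; returns (picture, depth): 420x560x3 uint8, red, green, blue; 420x560 float32, m along the optical axis (not along the pixel's ray), 0 where there is no reading.
- ctrl.camera_info(name): a dict with "K" (3x3 intrinsics, pixels), "rvec" (rotation vector, rad) and "tvec" (3), from world to camera coordinates, as OpenCV has them; the wrist camera has in their place "T_tool_cam" (4x4, takes a point from camera to tool coordinates, whose origin is the TCP and whose axes are the flange's). Camera axes: x right, y down, z forward; pixel columns grow to the right and rows downward; lengths in m; the calibration is good to about 2 mm. The wrist camera is an equidistant fisheye: a pixel r from the principal point sees the ray r / f radians off the axis. A picture is of the moment at which its call begins: read the wrist's pose just before it. camera_info takes no time and is no camera call.
- ctrl.job_done(): hands the job in, once; it reports no verdict.
Trained networks look in the newest picture that a camera, given by its name, has taken for a name from the list of things; names that differ only in an ending like _2 or _b are one class to them, and where a whole thing is asked for, a point or a joint stands for the part that bears it (a point fixed in the world has none). Each returns a list of dicts, best first, with "p" (0 to 1); they miss things now and then, are a little off and sometimes report something else, mostly with a low value. They report only what shows in the picture. A call takes as long as a camera call. They do not tell look-alikes from the thing itself.
- ctrl.look_for(camera, target): "point" ([x, y, z] in m, in world coordinates, good to about 4 mm: the middle of the surface that is visible of it).
- ctrl.outline_of(camera, target): "pixels" (420x560 bool, what is visible of it).
The state is a dict: "time": time; "q": joint angles; "qd": joint speeds; "tau": joint torques, N m; "eef_pos": TCP position; "eef_rot": TCP orientation; "ft_force": force on the tool from outside, world axes, zero at the start; "ft_torque": the same for the moment, N m; "opening": finger opening in m.
Only numpy, scipy, OpenCV 4.12 (cv2) and the standard library are available. Lean on these libraries where they do the work, as an engineer would, in place of code of your own. Each camera call takes 0.05 s, during which the arm holds its last target.

## Working session

There is one attempt and no reset: what is moved stays moved. The work goes in short steps, Python scripts to look and compute and a tool call to move; the robot and the scene stay as the last step left them, time stands still between calls to the robot, and variables do not carry over. Pictures are saved under pics/ and viewed, and the job is handed in when it is done.

Besides the shell and the picture viewer there is one more tool, called after "Emit:" in YAML: its name, and indented under it one key for each argument. carry_out: Moves the arm, as the interface text tells. Its arguments: {"type":"object","properties":{"motion":{"type":"string"}},"required":["motion"]}

```bash
mkdir -p pics; cat > h.py <<'E'
import numpy as np, cv2
from scipy.spatial.transform import Rotation as R
from workcell import ctrl
def save(im,n,crop=None,s=1):
    if crop: im=im[crop[1]:crop[3],crop[0]:crop[2]]
    im=cv2.resize(im[:,:,::-1],None,fx=s,fy=s,interpolation=cv2.INTER_CUBIC); cv2.imwrite('pics/'+n,im)
def Tcw(name):
    i=ctrl.camera_info(name);
    return np.array(i['K']),cv2.Rodrigues(np.array(i['rvec'],float))[0],np.array(i['tvec'],float).ravel()
def world(name,u,v,d):
    K,Rm,t=Tcw(name); u=np.asarray(u,float);v=np.asarray(v,float);d=np.asarray(d,float)
    c=np.stack([(u-K[0,2])/K[0,0]*d,(v-K[1,2])/K[1,1]*d,d],-1)
    return (c-t)@Rm
def proj(name,P):
    K,Rm,t=Tcw(name); c=np.atleast_2d(P)@Rm.T+t; p=c@K.T; return p[:,:2]/p[:,2:]
def onplane(name,u,v,z):
    K,Rm,t=Tcw(name); o=-Rm.T@t; r=Rm.T@np.array([(u-K[0,2])/K[0,0],(v-K[1,2])/K[1,1],1.]); return o+r*(z-o[2])/r[2]
def st():
    s=ctrl.get_state(); print('t',round(s['time'],2),'pos',np.round(s['eef_pos'],4),'rot',np.round(s['eef_rot'],4),'F',np.round(s['ft_force'],1),'T',np.round(s['ft_torque'],2),'op',round(s['opening'],4),'q7',np.round(s['q'],2)); return s
E
python3 - <<'E'
from h import *
s=st(); print(R.from_rotvec(s['eef_rot']).as_matrix().round(3))
for n in['top','side']:
    im,d=ctrl.camera(n); save(im,n+'0.png',s=1.4); np.savez('/tmp/'+n+'0.npz',im=im,d=d)
    K,Rm,t=Tcw(n);print(n,K.round(1).tolist(),(-Rm.T@t).round(3),Rm.round(2).tolist())
    for k in['lens_center','shortlens_center','tumbler_center','mount','notch1','lens_flange','lens_lug1']:
        print(n,k,[(np.round(o['point'],3).tolist(),round(o['p'],2)) for o in ctrl.look_for(n,k)])
E
```

```text
t 0.0 pos [0.18   0.6239 0.2123] rot [-4.3950e-01 -3.1107e+00  2.7000e-03] F [-0.2 -0.2 -0. ] T [ 0.01 -0.   -0.04] op 0.088 q7 [-1.36  0.54 -0.    1.54  0.    1.07 -0.07]
[[-0.961  0.277 -0.   ]
 [ 0.277  0.961 -0.002]
 [-0.    -0.002 -1.   ]]
top [[421.3, 0.0, 274.2], [0.0, 421.3, 213.8], [0.0, 0.0, 1.0]] [0.485 0.071 1.107] [[-0.02, -1.0, -0.02], [-1.0, 0.02, -0.06], [0.06, 0.02, -1.0]]
top lens_center [([0.509, 0.088, 0.091], 0.94), ([0.608, 0.138, 0.09], 0.85), ([0.711, 0.163, 0.091], 0.77)]
top shortlens_center [([0.489, 0.182, 0.049], 0.95)]
top tumbler_center [([0.478, 0.359, 0.045], 0.65)]
top mount [([0.595, -0.222, 0.049], 0.86)]
top notch1 [([0.591, -0.22, 0.052], 0.81)]
top lens_flange [([0.609, 0.14, 0.087], 0.96), ([0.708, 0.163, 0.094], 0.91), ([0.507, 0.093, 0.089], 0.59)]
top lens_lug1 [([0.709, 0.162, 0.09], 0.75), ([0.507, 0.091, 0.094], 0.69), ([0.607, 0.136, 0.091], 0.63)]
side [[401.4, 0.0, 276.0], [0.0, 401.4, 215.6], [0.0, 0.0, 1.0]] [0.396 0.641 0.559] [[-0.96, -0.29, 0.01], [-0.19, 0.6, -0.78], [0.22, -0.74, -0.63]]
side lens_center [([0.501, 0.111, 0.069], 0.73), ([0.708, 0.184, 0.07], 0.7)]
side shortlens_center [([0.487, 0.205, 0.054], 0.96)]
side tumbler_center [([0.478, 0.347, 0.059], 0.61), ([0.609, 0.157, 0.074], 0.47)]
side mount [([0.587, -0.18, 0.046], 0.88)]
side notch1 [([0.593, -0.18, 0.04], 0.58)]
side lens_flange [([0.499, 0.112, 0.071], 0.89), ([0.605, 0.16, 0.074], 0.69), ([0.708, 0.184, 0.077], 0.62)]
side lens_lug1 [([0.708, 0.181, 0.07], 0.79), ([0.504, 0.111, 0.071], 0.76), ([0.606, 0.16, 0.072], 0.57)]
```

View pics/top0.png

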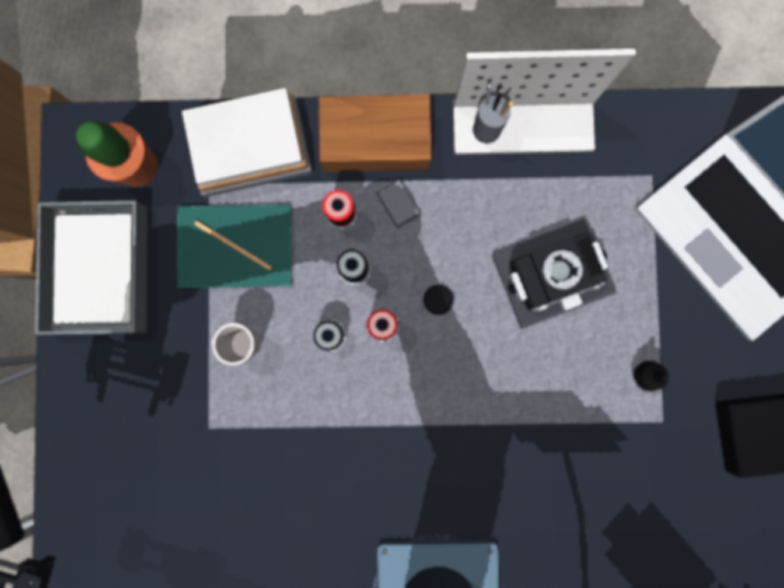

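View pics/side0.png

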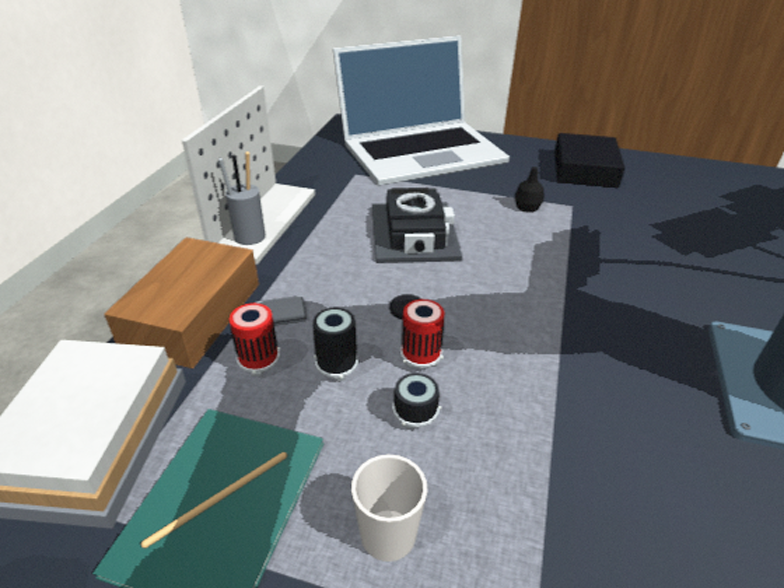

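Top view (shown at 1.4x). These could be taken for the lens, in raw pixels: tall dark lens (251,189), red tall (241,147), red tall (273,231), short dark (234,239). The description picks (251,189). Next I check it in a close crop and measure it.

```bash
python3 - <<'E'
from h import *
a=np.load('/tmp/top0.npz');im,d=a['im'],a['d']
b=np.load('/tmp/side0.npz')
c1=cv2.resize(im[160:260,210:300],None,fx=4,fy=4,interpolation=cv2.INTER_CUBIC)
c2=cv2.resize(b['im'][205:275,205:275],None,fx=5,fy=5,interpolation=cv2.INTER_CUBIC)
c2=cv2.copyMakeBorder(c2,0,50,0,0,cv2.BORDER_CONSTANT)
save(np.hstack([c1,c2]),'crop1.png')
v,u=np.mgrid[0:420,0:560]
W=world('top',u,v,d)
def topface(cx,cy,z0,z1,r=.05):
    m=(np.hypot(W[...,0]-cx,W[...,1]-cy)<r)&(W[...,2]>z0)&(W[...,2]<z1)&(d>0)
    P=W[m]; (c,rad)=cv2.minEnclosingCircle(P[:,:2].astype(np.float32)); print(m.sum(),P.mean(0).round(4),np.round(c,4),round(rad,4),np.median(P[:,2]).round(4))
topface(.608,.138,.08,.11);topface(.49,.182,.04,.07);topface(.59,-.22,.058,.08,.045)
m=(np.hypot(W[...,0]-.59,W[...,1]+.22)<.06)
print(np.histogram(W[m][:,2],bins=np.arange(0,.1,.005)))
save(im,'mount1.png',(350,150,450,240),6)
E
```

```text
386 [0.6121 0.1416 0.0905] [0.6124 0.1421] 0.0271 0.0907
374 [0.4903 0.1883 0.0521] [0.4903 0.1892] 0.028 0.0524
663 [ 0.5886 -0.221   0.0642] [ 0.5901 -0.2202] 0.0449 0.0643
(array([  0,   8,  50,   4,   0,   1,   2,   3,  72, 279, 145, 367, 567,
       286,  17,   0,   0,   0,   0]), array([0.   , 0.005, 0.01 , 0.015, 0.02 , 0.025, 0.03 , 0.035, 0.04 ,
       0.045, 0.05 , 0.055, 0.06 , 0.065, 0.07 , 0.075, 0.08 , 0.085,
       0.09 , 0.095]))
```

View pics/crop1.png

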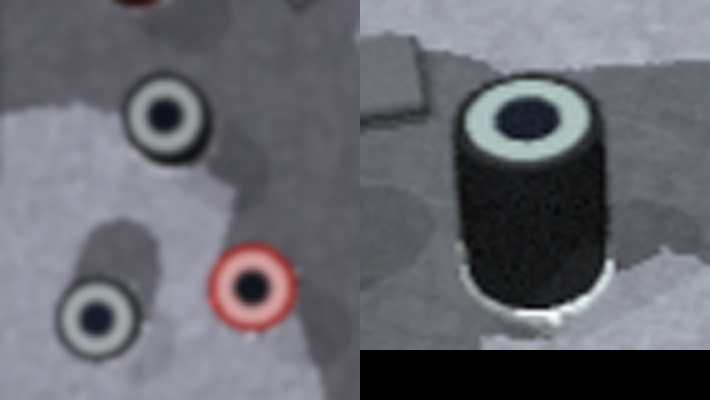

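View pics/mount1.png

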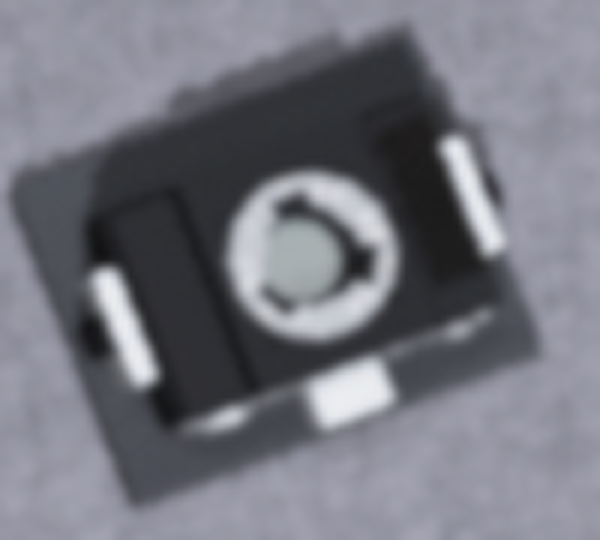

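```bash
python3 - <<'E'
from h import *
i=ctrl.camera_info('wrist');print(np.array(i['K']).round(1).tolist(),np.array(i['T_tool_cam']).round(3).tolist())
s=st();Rt=R.from_rotvec(s['eef_rot']).as_matrix()
print(Rt.T@(np.array([.58,.10,.25])-s['eef_pos']))
E
```

```text
[[325.2, 0.0, 280.8], [0.0, 325.2, 208.4], [0.0, 0.0, 1.0]] [[0.001, -0.964, -0.265, 0.068], [1.0, 0.001, -0.0, 0.0], [0.0, -0.265, 0.964, -0.172], [0.0, 0.0, 0.0, 1.0]]
t 0.8 pos [0.1801 0.6246 0.2133] rot [4.3950e-01 3.1107e+00 1.0000e-04] F [-0.2 -0.4  0.4] T [0.03 0.   0.08] op 0.0881 q7 [-1.36  0.54 -0.    1.54  0.    1.07 -0.07]
[-0.52957961 -0.39323032 -0.03677438]
```

Emit:
carry_out:
  motion: "0 0 0 -0.055 -0.037 -0.01 0.088; 0 0 0 -0.11 -0.075 -0.02 0.088; 0 0 0 -0.165 -0.115 -0.03 0.088; 0 0 0 -0.22 -0.15 -0.035 0.088; 0 0 0 -0.275 -0.19 -0.035 0.088; 0 0 0 -0.33 -0.23 -0.035 0.088; 0 0 0 -0.385 -0.27 -0.035 0.088; 0 0 0 -0.43 -0.31 -0.035 0.088; 0 0 0 -0.48 -0.345 -0.035 0.088; 0 0 0 -0.52 -0.375 -0.035 0.088"

```text
time: 2.05
eef_pos: [0.5657, 0.1335, 0.2486]
eef_rot: [0.439, 3.11, 0.001]
ft_force: [0.1, 0.6, 0.2]
opening: 0.0879
```

```bash
cat >> h.py <<'E'
def wcam():
    s=ctrl.get_state(); T=np.eye(4);T[:3,:3]=R.from_rotvec(s['eef_rot']).as_matrix();T[:3,3]=s['eef_pos']
    im,d=ctrl.camera('wrist'); i=ctrl.camera_info('wrist'); return im,d,T@np.array(i['T_tool_cam']),np.array(i['K'])
def wray(u,v,K):
    x=(np.asarray(u,float)-K[0,2])/K[0,0];y=(np.asarray(v,float)-K[1,2])/K[1,1];r=np.hypot(x,y)+1e-12
    return np.stack([np.sin(r)*x/r,np.sin(r)*y/r,np.cos(r)],-1)
def wplane(u,v,z,Tc,K):
    r=wray(u,v,K)@Tc[:3,:3].T; o=Tc[:3,3]; return o+r*((z-o[2])/r[...,2])[...,None]
def wproj(P,Tc,K):
    c=(np.atleast_2d(P)-Tc[:3,3])@Tc[:3,:3]; h=np.hypot(c[:,0],c[:,1])+1e-12; th=np.arctan2(h,c[:,2])
    return np.stack([K[0,2]+K[0,0]*th*c[:,0]/h,K[1,2]+K[1,1]*th*c[:,1]/h],1)
def rect(im,Tc,K,cx,cy,z,half,n=500):
    # orthophoto on plane z: image up=+x world, left=+y world
    g=np.linspace(half,-half,n); X,Y=np.meshgrid(cx+g,cy+g,indexing='ij')
    p=wproj(np.stack([X.ravel(),Y.ravel(),np.full(X.size,z)],1),Tc,K).astype(np.float32)
    return cv2.remap(im,p[:,0].reshape(n,n),p[:,1].reshape(n,n),cv2.INTER_CUBIC)
E
python3 - <<'E'
from h import *
st();im,d,Tc,K=wcam();np.savez('/tmp/w1.npz',im=im,d=d,Tc=Tc,K=K);save(im,'w1.png',s=1.4)
print(wproj([[.612,.142,.09],[.59,-.22,.066]],Tc,K))
E
```

```text
t 2.05 pos [0.5657 0.1335 0.2486] rot [4.3900e-01 3.1101e+00 1.0000e-03] F [0.1 0.6 0.2] T [ 0.06 -0.08  0.02] op 0.0879 q7 [-0.48  0.38  0.22  1.7  -0.09  1.07  1.06]
[[300.31397075 225.76399845]
 [ 54.12807906 268.50869797]]
```

View pics/w1.png

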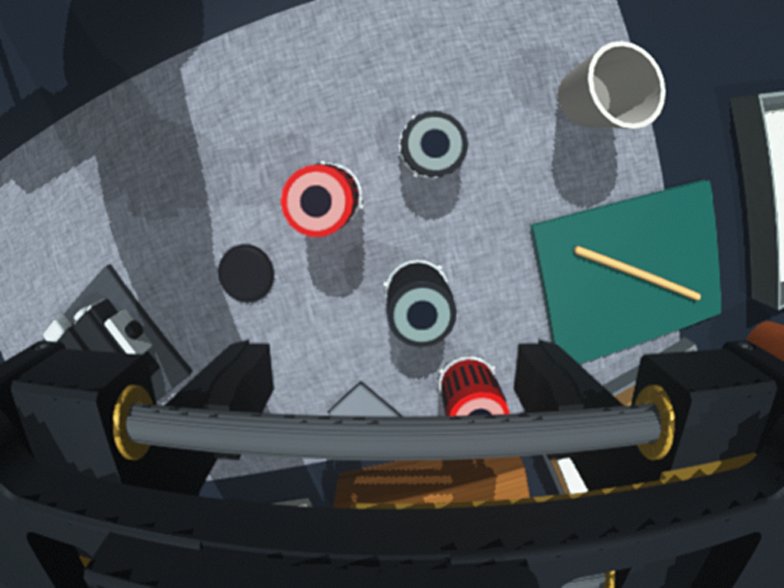

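The fisheye view (1.4x) shows the tall dark lens's top at (422,314) and its flange with white pips around (388,285) and (445,268). The reds are at (316,200) and (480,410). I'll make orthophotos of it.

```bash
python3 - <<'E'
from h import *
a=np.load('/tmp/w1.npz');im,d,Tc,K=[a[k] for k in('im','d','Tc','K')]
def fitc(o,half,n,cx,cy):pass
A=rect(im,Tc,K,.612,.142,.09,.045,400);B=rect(im,Tc,K,.612,.142,.0195,.045,400)
for im_,r in((A,(27,)),(B,(29,))):
    cv2.drawMarker(im_,(200,200),(255,255,0),cv2.MARKER_CROSS,12,1)
    for q in r: cv2.circle(im_,(200,200),int(q/45*200),(255,255,0),1)
save(np.hstack([A,B]),'o1.png')
E
```

```text
(no output)
```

View pics/o1.png

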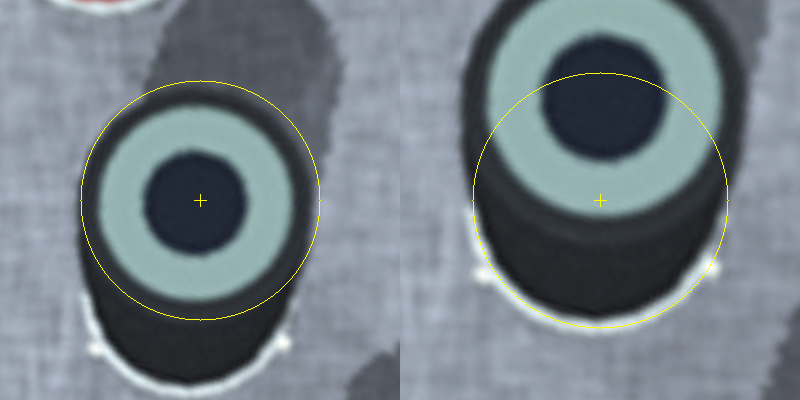

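```bash
python3 - <<'E'
from h import *
ims=[]
cx,cy=.59,-.222
for n in('top','side'):
    im=np.load('/tmp/%s0.npz'%n)['im']
    g=np.linspace(.045,-.045,400);X,Y=np.meshgrid(cx+g,cy+g,indexing='ij')
    p=proj(n,np.stack([X.ravel(),Y.ravel(),np.full(X.size,.066)],1)).astype(np.float32)
    o=cv2.remap(im,p[:,0].reshape(400,400),p[:,1].reshape(400,400),cv2.INTER_CUBIC)
    cv2.drawMarker(o,(200,200),(255,255,0),cv2.MARKER_CROSS,12,1);cv2.circle(o,(200,200),int(33.5/45*200),(255,255,0),1)
    ims.append(o)
save(np.hstack(ims),'o2.png')
s=st();Rt=R.from_rotvec(s['eef_rot']).as_matrix();print(Rt.T@(np.array([.611,.143,.046])-s['eef_pos']))
E
```

```text
t 2.1 pos [0.5704 0.1235 0.2488] rot [ 0.4545  3.1031 -0.0072] F [ 3.9 -5.7  1.6] T [-0.42 -0.2   0.03] op 0.0876 q7 [-0.47  0.39  0.23  1.7  -0.09  1.06  1.07]
[-0.03212722  0.03113641  0.20291837]
```

View pics/o2.png

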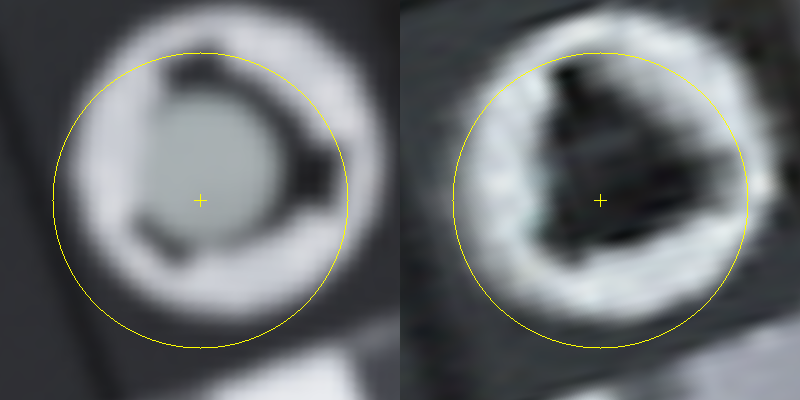

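Emit:
carry_out:
  motion: "0 0 0 -0.016 0.016 0.03 0.088; 0 0 0 -0.032 0.031 0.06 0.088; 0 0 0 -0.032 0.031 0.09 0.088; 0 0 0 -0.032 0.031 0.11 0.088; 0 0 0 -0.032 0.031 0.135 0.088; 0 0 0 -0.032 0.031 0.16 0.088; 0 0 0 -0.032 0.031 0.18 0.088; 0 0 0 -0.032 0.031 0.2 0.088; 0 0 0 -0.032 0.031 0.203 0.088; 0 0 0 -0.032 0.031 0.203 0.088"

```text
time: 3.35
eef_pos: [0.6111, 0.1429, 0.0461]
eef_rot: [0.455, 3.103, -0.007]
ft_force: [0.2, 0.0, 0.6]
opening: 0.0881
```

```bash
python3 - <<'E'
from h import *
s=st();im,d,Tc,K=wcam();save(im,'w2.png',s=1.4)
Rt=R.from_rotvec(s['eef_rot']).as_matrix();print(Rt.round(3),Rt.T@(np.array([.611,.143,.046])-s['eef_pos']))
E
```

```text
t 3.35 pos [0.6111 0.1429 0.0461] rot [ 0.4546  3.1028 -0.0071] F [0.2 0.  0.6] T [ 0.01  0.03 -0.03] op 0.0881 q7 [-0.43  0.71  0.17  1.71 -0.16  0.73  1.11]
[[-0.958  0.287  0.005]
 [ 0.287  0.958 -0.005]
 [-0.006 -0.004 -1.   ]] [1.56219583e-04 4.50599658e-05 1.33414559e-04]
```

View pics/w2.png

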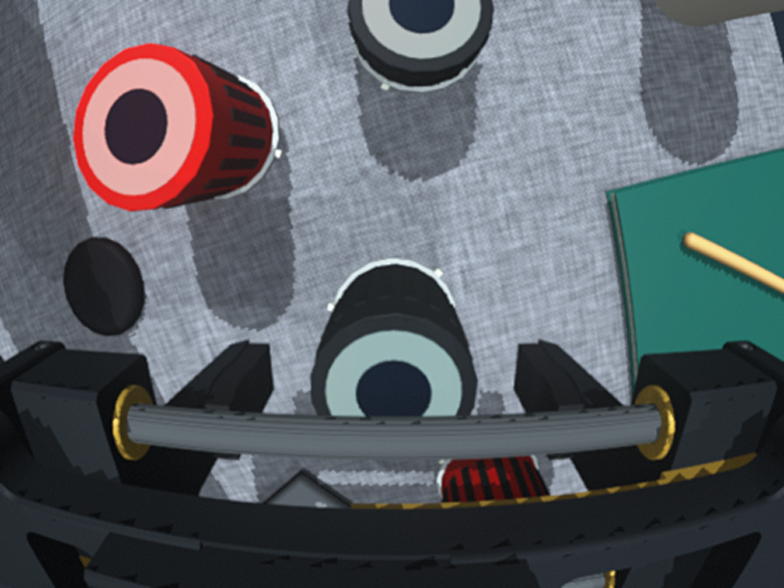

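The tall lens's top (400,385 at 1.4x) lies midway between the fingers. I'll close on it and lift.

Emit:
carry_out:
  motion: "0 0 0 0 0 0 0.04; 0 0 0 0 0 0 0.04; 0 0 0 0 0 0 0.04; 0 0 0 0 0 0 0.04; 0 0 0 0 0 0 0.04; 0 0 0 0 0 0 0.04; 0 0 0 0 0 -0.03 0.04; 0 0 0 0 0 -0.07 0.04; 0 0 0 0 0 -0.12 0.04; 0 0 0 0 0 -0.16 0.04"

```text
time: 4.65
eef_pos: [0.6104, 0.1437, 0.2081]
eef_rot: [0.455, 3.102, -0.006]
ft_force: [0.7, -0.5, -2.1]
opening: 0.053
```

```bash
python3 - <<'E'
from h import *
s=st();Rt=R.from_rotvec(s['eef_rot']).as_matrix()
print('to viewpoint',Rt.T@(np.array([.53,-.20,.24])-s['eef_pos']),'mount',Rt.T@(np.array([.598,-.228,.20])-s['eef_pos']))
E
```

```text
t 4.65 pos [0.6104 0.1437 0.2081] rot [ 0.4546  3.1018 -0.0064] F [ 0.7 -0.5 -2.1] T [ 0.   -0.03 -0.06] op 0.053 q7 [-0.46  0.5   0.22  1.62 -0.12  1.02  1.07]
to viewpoint [-0.02179575 -0.35243899 -0.03066444] mount [-0.09468153 -0.35962623  0.00988192]
```

Emit:
carry_out:
  motion: "0 0 -2 -0.01 -0.025 -0.01 0.04; 0 0 -4 -0.03 -0.065 -0.01 0.04; 0 0 -6 -0.05 -0.11 -0.01 0.04; 0 0 -8 -0.07 -0.155 -0.01 0.04; 0 0 -11 -0.095 -0.2 -0.01 0.04; 0 0 -14 -0.115 -0.245 -0.01 0.04; 0 0 -16 -0.135 -0.285 -0.01 0.04; 0 0 -18 -0.15 -0.315 -0.01 0.04; 0 0 -18 -0.16 -0.335 -0.01 0.04; 0 0 -18 -0.162 -0.339 -0.01 0.04"

```text
time: 5.9
eef_pos: [0.6678, -0.2287, 0.2197]
eef_rot: [-0.032, 3.137, -0.008]
ft_force: [-0.2, 0.4, -1.6]
opening: 0.0531
```

```bash
cat > look.py <<'E'
from h import *
import sys
st();im,d,Tc,K=wcam();n=sys.argv[1];np.savez('/tmp/%s.npz'%n,im=im,d=d,Tc=Tc,K=K);save(im,n+'.png',s=1.2)
cx,cy,z=map(float,sys.argv[2:5])
A=rect(im,Tc,K,cx,cy,z,.045,400);cv2.drawMarker(A,(200,200),(255,255,0),cv2.MARKER_CROSS,12,1);cv2.circle(A,(200,200),149,(255,255,0),1)
save(A,n+'o.png')
E
python3 look.py w3 .598 -.228 .066
```

```text
t 5.9 pos [ 0.6678 -0.2287  0.2197] rot [-0.0325  3.1366 -0.0083] F [-0.2  0.4 -1.6] T [0.03 0.   0.03] op 0.0531 q7 [ 0.13  0.63  0.21  1.38 -0.14  1.14  1.95]
```

View pics/w3.png

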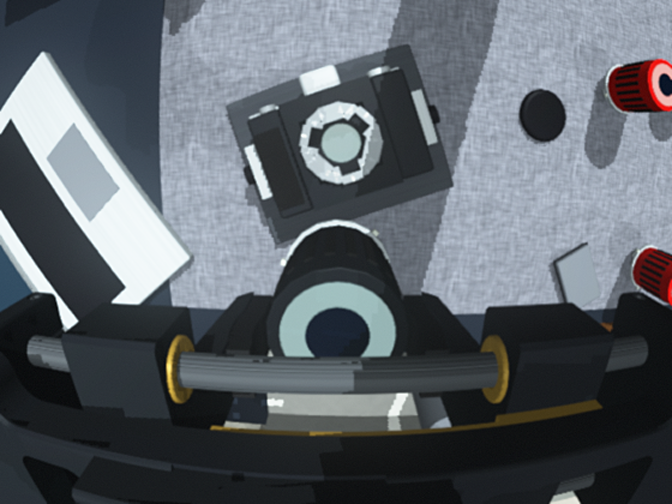

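View pics/w3o.png

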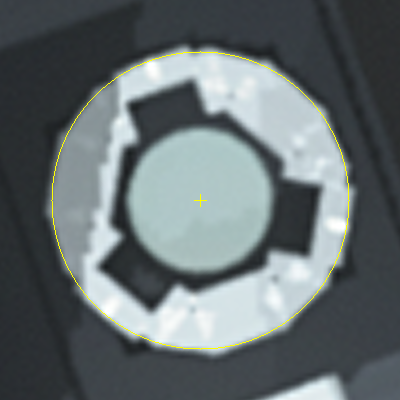

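The mount centre is confirmed at (0.598,-0.228), with notches at 19.9° (mod 120). Next I check the lens's yaw and axis in the hand.

```bash
python3 - <<'E'
from h import *
a=np.load('/tmp/w3.npz');im,d,Tc,K=[a[k] for k in('im','d','Tc','K')]
A=rect(im,Tc,K,.6678,-.2287,.1931,.045,400)
cv2.drawMarker(A,(200,200),(255,255,0),cv2.MARKER_CROSS,12,1);cv2.circle(A,(200,200),129,(255,255,0),1)
B=rect(im,Tc,K,.6678,-.2287,.2636,.045,400)
cv2.drawMarker(B,(200,200),(255,255,0),cv2.MARKER_CROSS,12,1);cv2.circle(B,(200,200),120,(255,255,0),1)
save(np.hstack([A,B]),'o3.png')
E
```

```text
(no output)
```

View pics/o3.png

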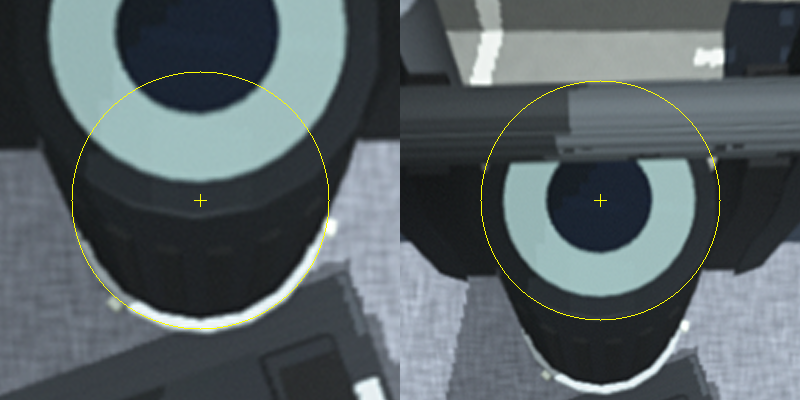

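```bash
python3 - <<'E'
from h import *
s=st();Rt=R.from_rotvec(s['eef_rot']).as_matrix()
print(Rt.round(4));
for z in(.125,.112,.0966): print(Rt.T@(np.array([.598,-.228,z])-s['eef_pos']))
E
```

```text
t 5.95 pos [ 0.6681 -0.2277  0.2198] rot [-0.0345  3.1362 -0.0075] F [-0.  -0.3 -2.7] T [ 0.07  0.02 -0.01] op 0.0534 q7 [ 0.13  0.63  0.21  1.38 -0.14  1.14  1.95]
[[-0.9997 -0.022   0.0053]
 [-0.022   0.9997 -0.0047]
 [-0.0052 -0.0048 -1.    ]]
[0.07057916 0.00172557 0.09443578]
[0.0706464  0.00178809 0.10743546]
[0.07072605 0.00186214 0.12283507]
```

Emit:
carry_out:
  motion: "0 0 0 0.02 0.001 0 0.04; 0 0 0 0.045 0.0015 0 0.04; 0 0 0 0.065 0.0017 0.005 0.04; 0 0 0 0.0706 0.0017 0.025 0.04; 0 0 0 0.0706 0.0017 0.05 0.04; 0 0 0 0.0706 0.0018 0.075 0.04; 0 0 0 0.0706 0.0018 0.092 0.04; 0 0 0 0.0706 0.0018 0.1 0.04; 0 0 0 0.0706 0.0018 0.102 0.04; 0 0 0 0.0706 0.0018 0.102 0.04"

```text
time: 7.2
eef_pos: [0.5985, -0.2281, 0.1181]
eef_rot: [-0.034, 3.135, -0.008]
ft_force: [-0.3, 0.5, -2.4]
opening: 0.0534
```

```bash
cat > side.py <<'E'
from h import *
import sys
im,d=ctrl.camera('side');save(im,sys.argv[1]+'.png',(240,110,360,210),5)
E
python3 - <<'E'
from h import *
s=st();Rt=R.from_rotvec(s['eef_rot']).as_matrix()
for z in(.1071,.1025,.0966): print(Rt.T@(np.array([.598,-.228,z])-s['eef_pos']))
E
python3 look.py w4 .598 -.228 .066; python3 side.py s4
```

```text
t 7.2 pos [ 0.5985 -0.2281  0.1181] rot [-0.0344  3.1352 -0.0079] F [-0.3  0.5 -2.4] T [ 0.01 -0.01 -0.03] op 0.0534 q7 [ 0.16  0.63  0.19  1.65 -0.15  0.86  2.  ]
[0.00056978 0.00012517 0.01097051]
[0.00059813 0.00014868 0.01557036]
[0.0006345  0.00017883 0.02147017]
t 7.2 pos [ 0.5985 -0.2281  0.1181] rot [-0.0344  3.1352 -0.0079] F [-0.3  0.5 -2.4] T [ 0.01 -0.01 -0.03] op 0.0534 q7 [ 0.16  0.63  0.19  1.65 -0.15  0.86  2.  ]
```

View pics/w4.png

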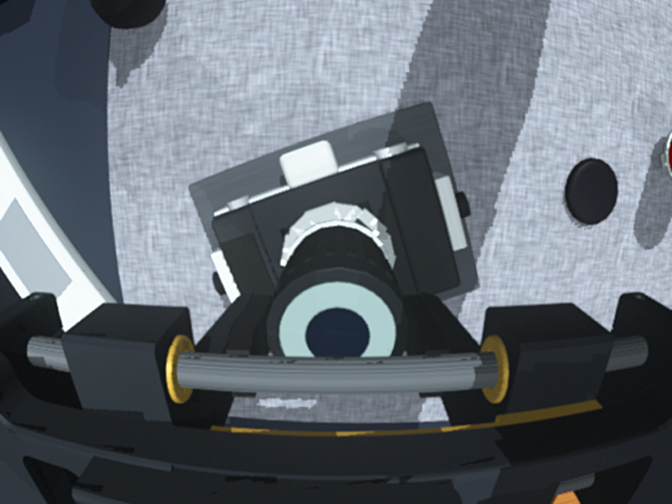

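View pics/s4.png

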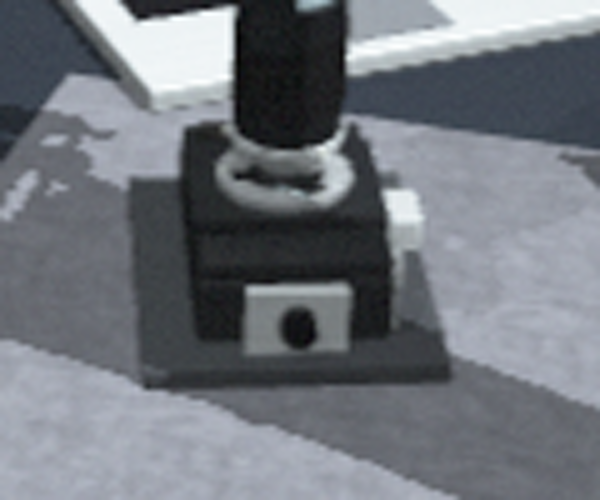

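Lens centred over the ring, pip/white bar aligned by eye. I'll lower it to just past lip-contact height and read the force.

Emit:
carry_out:
  motion: "0 0 0 0.0005 0 0.002 0.04; 0 0 0 0.0006 0 0.004 0.04; 0 0 0 0.0006 0 0.006 0.04; 0 0 0 0.0006 0 0.008 0.04; 0 0 0 0.0006 0 0.0095 0.04; 0 0 0 0.0006 0 0.0105 0.04; 0 0 0 0.0006 0 0.0115 0.04; 0 0 0 0.0006 0 0.0125 0.04; 0 0 0 0.0006 0 0.013 0.04; 0 0 0 0.0006 0 0.013 0.04"

```text
time: 8.55
eef_pos: [0.598, -0.2283, 0.1052]
eef_rot: [-0.034, 3.135, -0.008]
ft_force: [0.2, 0.2, -1.6]
opening: 0.053
```

No contact 1.9 mm below the lip-rest height, so the lugs are in the notches. Continuing gently.

Emit:
carry_out:
  motion: "0 0 0 0 0 0.001 0.04; 0 0 0 0 0 0.002 0.04; 0 0 0 0 0 0.003 0.04; 0 0 0 0 0 0.004 0.04; 0 0 0 0 0 0.005 0.04; 0 0 0 0 0 0.006 0.04; 0 0 0 0 0 0.007 0.04; 0 0 0 0 0 0.0075 0.04; 0 0 0 0 0 0.008 0.04; 0 0 0 0 0 0.008 0.04"

```text
time: 9.8
eef_pos: [0.5981, -0.2283, 0.0973]
eef_rot: [-0.034, 3.135, -0.008]
ft_force: [0.1, 0.2, -0.9]
opening: 0.0539
```

```bash
python3 look.py w5 .598 -.228 .066; python3 side.py s5
```

```text
t 9.8 pos [ 0.5981 -0.2283  0.0973] rot [-0.0342  3.1348 -0.0081] F [ 0.1  0.2 -0.9] T [0.12 0.1  0.  ] op 0.0539 q7 [ 0.16  0.66  0.19  1.67 -0.15  0.83  2.01]
```

View pics/s5.png

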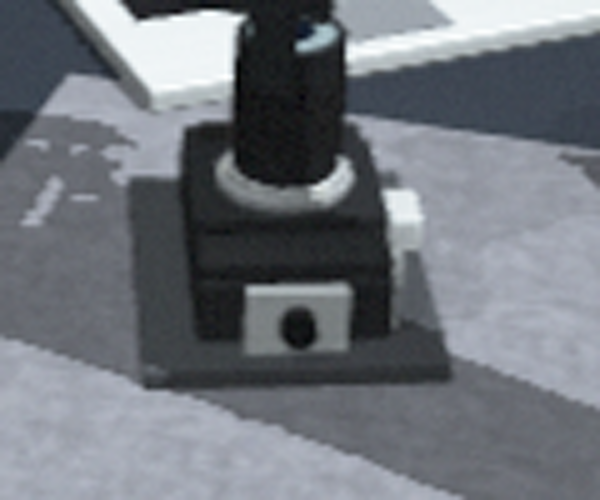

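Emit:
carry_out:
  motion: "0 0 0 0 0 0.0005 0.04; 0 0 0 0 0 0.001 0.04; 0 0 3 0 0 0.001 0.04; 0 0 7 0 0 0.001 0.04; 0 0 11 0 0 0.001 0.04; 0 0 15 0 0 0.001 0.04; 0 0 19 0 0 0.001 0.04; 0 0 22 0 0 0.001 0.04; 0 0 25 0 0 0.001 0.04; 0 0 25 0 0 0.001 0.04"

```text
time: 11.15
eef_pos: [0.5992, -0.2286, 0.0972]
eef_rot: [0.644, 3.065, -0.006]
ft_force: [-0.1, 0.3, 5.9]
opening: 0.0536
```

```bash
python3 look.py w6 .598 -.228 .0855; python3 side.py s6
```

```text
t 11.15 pos [ 0.5992 -0.2286  0.0972] rot [ 0.6439  3.0649 -0.006 ] F [-0.1  0.3  5.9] T [ 0.07 -0.02 -0.09] op 0.0536 q7 [ 0.09  0.67  0.3   1.67 -0.25  0.83  1.65]
```

View pics/w6.png

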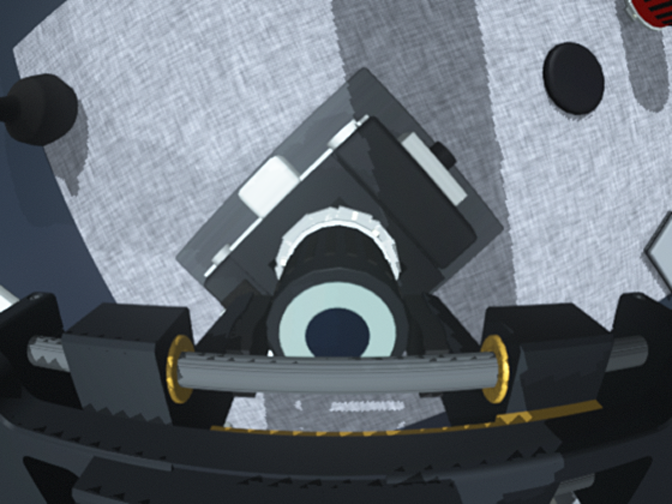

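View pics/s6.png

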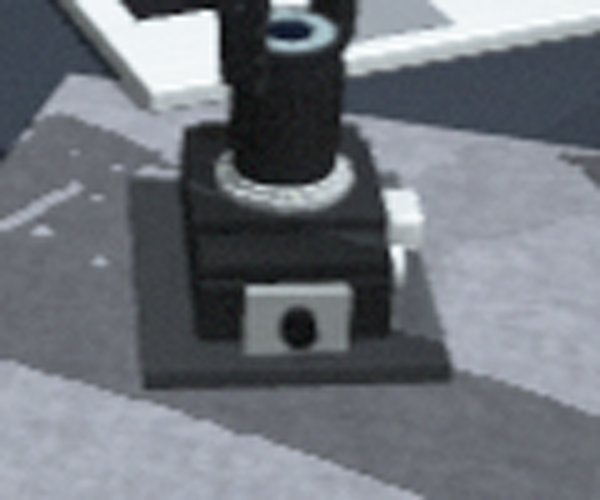

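The flange is flush (about 8 N) and the lens has turned 25° clockwise. I'll continue toward the stop.

Emit:
carry_out:
  motion: "0 0 4 0 0 0 0.04; 0 0 8 0 0 0 0.04; 0 0 12 0 0 0 0.04; 0 0 16 0 0 0 0.04; 0 0 20 0 0 0 0.04; 0 0 24 0 0 0 0.04; 0 0 28 0 0 0 0.04; 0 0 31 0 0 0 0.04; 0 0 33 0 0 0 0.04; 0 0 34 0 0 0 0.04"

```text
time: 12.5
eef_pos: [0.5987, -0.2292, 0.0973]
eef_rot: [1.511, 2.743, -0.003]
ft_force: [-1.6, -0.8, 3.9]
opening: 0.0533
```

```bash
python3 look.py w7 .598 -.228 .0855; python3 - <<'E'
from h import *
a=np.load('/tmp/w7.npz');im,d,Tc,K=[a[k] for k in('im','d','Tc','K')]
A=rect(im,Tc,K,.598,-.228,.070,.045,500)
cv2.drawMarker(A,(250,250),(255,255,0),cv2.MARKER_CROSS,12,1);cv2.circle(A,(250,250),161,(255,255,0),1)
save(A,'o7.png')
E
```

```text
t 12.5 pos [ 0.5987 -0.2292  0.0973] rot [ 1.5110e+00  2.7427e+00 -2.6000e-03] F [-1.6 -0.8  3.9] T [-0.56  0.71  0.16] op 0.0533 q7 [-0.01  0.69  0.45  1.68 -0.37  0.85  1.16]
```

View pics/o7.png

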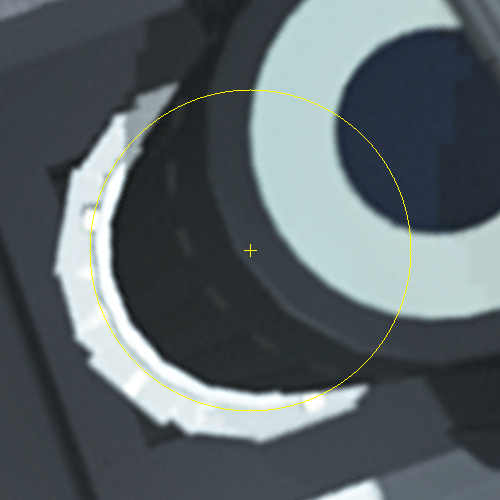

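Pips now lie at about 80° mod 120 (the lock is expected at 79.9°), close to the stop. I'll nudge further to confirm it by torque.

Emit:
carry_out:
  motion: "0 0 1 0 0 0 0.04; 0 0 2 0 0 0 0.04; 0 0 3 0 0 0 0.04; 0 0 4 0 0 0 0.04; 0 0 5 0 0 0 0.04; 0 0 6 0 0 0 0.04; 0 0 6 0 0 0 0.04; 0 0 6 0 0 0 0.04; 0 0 6 0 0 0 0.04; 0 0 6 0 0 0 0.04"

```text
time: 13.8
eef_pos: [0.5988, -0.2291, 0.0973]
eef_rot: [1.653, 2.659, -0.001]
ft_force: [-0.8, -0.1, 3.9]
opening: 0.0531
```

```bash
python3 look.py w8 .598 -.228 .0855; python3 - <<'E'
from h import *
a=np.load('/tmp/w8.npz');im,d,Tc,K=[a[k] for k in('im','d','Tc','K')]
A=rect(im,Tc,K,.598,-.228,.070,.045,500)
cv2.drawMarker(A,(250,250),(255,255,0),cv2.MARKER_CROSS,12,1);cv2.circle(A,(250,250),161,(255,255,0),1)
save(A,'o8.png')
E
```

```text
t 13.8 pos [ 0.5988 -0.2291  0.0973] rot [ 1.6533e+00  2.6593e+00 -1.3000e-03] F [-0.8 -0.1  3.9] T [-0.26  0.49  0.98] op 0.0531 q7 [-0.03  0.7   0.48  1.68 -0.4   0.85  1.07]
```

View pics/o8.png

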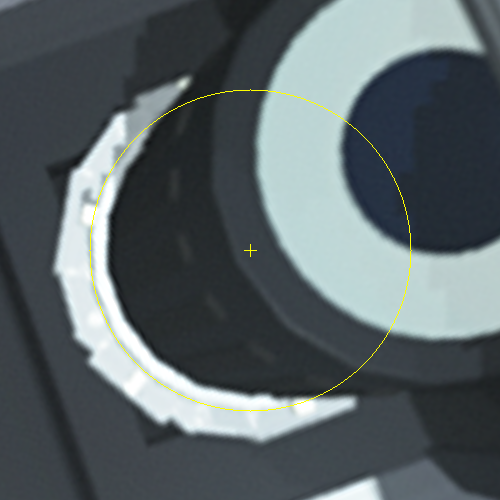

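The torque rose to 1.0 N m, against 0.16 before, while the pips barely moved, so the lens is on the hard stop. I'll release it and lift clear.

Emit:
carry_out:
  motion: "0 0 0 0 0 0 0.088; 0 0 0 0 0 0 0.088; 0 0 0 0 0 0 0.088; 0 0 0 0 0 0 0.088; 0 0 0 0 0 0 0.088; 0 0 0 0 0 -0.01 0.088; 0 0 0 0 0 -0.03 0.088; 0 0 0 0 0 -0.06 0.088; 0 0 0 0 0 -0.1 0.088; 0 0 0 0 0 -0.14 0.088"

```text
time: 15.1
eef_pos: [0.5977, -0.2285, 0.2402]
eef_rot: [1.653, 2.658, -0.001]
ft_force: [0.1, 0.2, -0.2]
opening: 0.0883
```

```bash
python3 look.py w9 .598 -.228 .141; python3 - <<'E'
from h import *
a=np.load('/tmp/w9.npz');im,d,Tc,K=[a[k] for k in('im','d','Tc','K')]
o=[]
for z,r in((.070,29),(.1405,27)):
    A=rect(im,Tc,K,.598,-.228,z,.045,400)
    cv2.drawMarker(A,(200,200),(255,255,0),cv2.MARKER_CROSS,12,1);cv2.circle(A,(200,200),int(r/45*200),(255,255,0),1);o.append(A)
save(np.hstack(o),'o9.png')
im,d=ctrl.camera('side');save(im,'s9.png',s=1.4)
im,d=ctrl.camera('top')
v,u=np.mgrid[0:420,0:560];W=world('top',u,v,d)
def topface(cx,cy,z0,z1,r=.05):
    m=(np.hypot(W[...,0]-cx,W[...,1]-cy)<r)&(W[...,2]>z0)&(W[...,2]<z1)&(d>0)
    if m.sum(): P=W[m];print(m.sum(),P.mean(0).round(4),np.median(P[:,2]).round(4))
topface(.598,-.228,.12,.16);topface(.49,.182,.04,.07)
st()
E
```

```text
t 15.1 pos [ 0.5977 -0.2285  0.2402] rot [ 1.6530e+00  2.6577e+00 -7.0000e-04] F [ 0.1  0.2 -0.2] T [-0.09 -0.   -0.02] op 0.0883 q7 [-0.09  0.53  0.56  1.58 -0.3   1.11  1.  ]
487 [ 0.5985 -0.226   0.1399] 0.141
372 [0.4903 0.1886 0.0523] 0.0526
t 15.25 pos [ 0.5992 -0.2291  0.2411] rot [1.6506e+00 2.6541e+00 1.4000e-03] F [-0.6  0.5 -0.3] T [-0.05  0.03 -0.03] op 0.0878 q7 [-0.09  0.53  0.56  1.57 -0.3   1.11  1.  ]
```

View pics/o9.png

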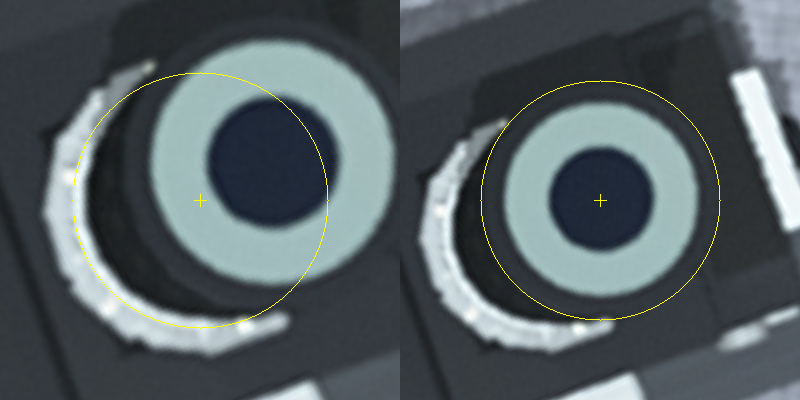

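View pics/s9.png

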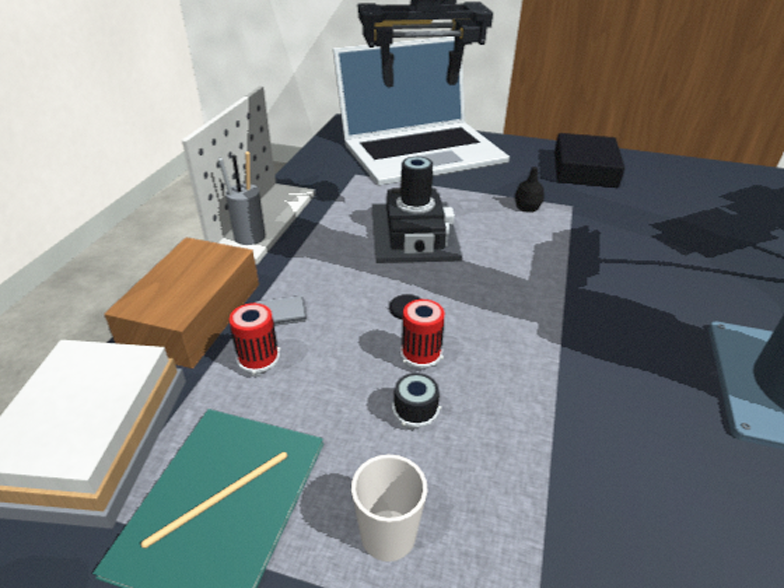

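View pics/w9.png

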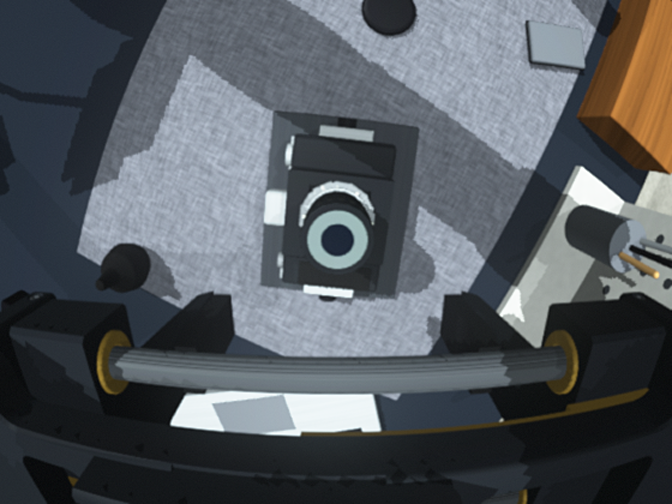

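Top of lens at 0.141 m (expected 0.1405), upright and centred, and pips at 79.6° (lock expects 79.9°). Handing in.

```bash
python3 -c "
from workcell import ctrl
print(ctrl.job_done())"
```

```text
the job is handed in; nothing more can be done
None
```

I fitted the tall dark lens to the camera, twisted it clockwise to the stop and left it there. The job was handed in at about 15 s of the 51 s allowed.

- **Seating:** I measured the notch angle (19.9°) and the lug angle (about 19.3°) before lowering. They already lined up, so the lugs dropped in without any searching turn. I pressed with about 8 N.
- **Locking:** After about 60° of clockwise twist, the wrist torque rose from 0.16 to 0.98 N m while the pips moved only a degree or two more. I took that as the hard stop.
- **After release:** The lens stands upright and centred. Its top is at 0.141 m (0.1405 m expected when flush), and the pips are at 79.6° (79.9° expected when locked).
- **Other things:** The short lens is within 1 mm of where it stood. The tumbler and the red lenses look untouched in the side picture, but I did not re-measure them.

No check failed. Two disagreed slightly:
- With the lens seated, the gripper read 0.6–0.7 mm higher than I had predicted.
- Two pip readings taken while still gripping differed from each other by 2 to 5°. The two readings after release agree.

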